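# Prop the cookbook stand open on its stay

### The job

The cookbook stand on the counter is folded flat; set it up. Lift the board by the rail at its free end and swing it over until it leans back past upright by itself, flip the wooden stay that lies underneath up past upright, then bring the board gently back down, without letting it drop, and leave it propped on the stay, the stay's rounded end caught against the cleat on the board's back. Leave the other things on the counter where they are.

Things in the scene. Friction and masses are not known exactly. Their poses are not given: they have to be found in the camera images.
- stand: low wooden base of the cookbook stand, fixed to the counter, 225 x 296 mm (x, y), two side rails with cross rails; between the rails (252 mm) it is open to the counter on the robot side. Origin: centre of its underside; +x points from the robot-side end to the hinge, +y along the hinge, z up. Board hinge axis (along y) at (110, 0, 36) mm, stay pivot pin (along y) at (45, 0, 14) mm.
- board (a joint): angle of the wooden book board (rad): 0 shut flat on the base, growing as its robot-side end is lifted and swings over to +x. From 1.35 to 1.6 it may balance; beyond, it leans back by itself to its stop at 1.83; below, it falls. Propped on the stay it rests at about 1.13. Board 228 mm from hinge to free end, 296 mm wide, 10 mm thick, about 0.42 kg; a 22 mm page ledge stands along the hinge end.
- handle (a point): middle of the round rail at the board's free end: 14 mm thick, 110 mm long, parallel to the hinge, 41 mm above the counter when shut. It bridges a hand hole through the board, 110 mm wide and 46 mm deep (towards the hinge), so fingers can straddle the rail from above and close across it; it can turn between them as the board swings. At (-221, 0, 5) mm in the frame of hinge_line.
- hinge_line (a point): middle of the board's hinge line; its axes turn with the board. At board angle 0 they equal the stand's axes; the board reaches from here along -x, its underside (back) is the plane z = 0. A cleat, a wooden batten 70 mm wide, 12 mm thick and standing 13 mm off it, crosses the board's back; its hinge-side face is at x = -97 mm.
- stay (a joint): angle of the stay (rad): 0 folded flat under the board, pointing to the robot side, growing as its free end is lifted and swings over to +x to its stop at 1.80. Left below 1.5 it falls back flat; past 1.62 it tips over onto its stop by itself. It turns very easily. Only on its stop does its end clear the cleat as the board comes down. With the board resting on it, it ends at about 1.77.
- stay_grip (a point): point on the middle of the stay to hold it by, 88 mm from its pivot. The stay is a flat wooden strut 30 mm wide (y), 12 mm thick, 110 mm from pivot to rounded end, 0.07 kg; folded it is 8 to 20 mm above the counter, hidden by the board except for its end under the hand hole. Hold it by its sides, 30 mm apart, closing along the stand's y.
- stay_tip (a point): centre of the stay's rounded end (6 mm radius, 30 mm wide), 104 mm from the pivot. When the board is propped it touches the board's back and the hinge-side face of the cleat.
- mill: dark wooden pepper mill, 196 mm tall, 56 mm across; a bystander. Origin: centre of its underside.
- oil: green glass oil bottle, 235 mm tall, 64 mm across; a bystander. Origin: centre of its underside.
- bowl: white ceramic bowl, 112 mm across, 52 mm tall; a bystander. Origin: centre of its underside.
- jar: white ceramic salt jar with wooden lid, 95 mm tall, 72 mm across; a bystander. Origin: centre of its underside.
- spoon: wooden spoon about 240 mm long, lying on the counter along the stand's left side; a bystander. Origin: middle of its length, near the counter.
- cookbook: closed cookbook, 172 x 232 x 29 mm, lying flat; a bystander. Origin: centre of its underside.

How it is judged:
On the way, in this order (a step that is already met when the one before it is completed fails the run):
1. the board leans back past upright (value of joint board above 1.68 rad), for 0.2 s.
2. the stay stands past upright while the board is still up (value of joint stay above 1.7 rad and value of joint board above 1.25 rad), for 0.2 s.
At the end, for the whole second after the job is handed in: The board is at rest at 1.08 to 1.19 rad, propped on the stay: the stay stands at over 1.65 rad and its rounded end touches the board's back (end's centre within 9 mm of it) under the cleat (value of joint board between 1.08 and 1.19 rad and value of joint stay above 1.65 rad and z of stay_tip in the frame of hinge_line above -0.009 m and velocity of joint board between -0.05 and 0.05 rad/s and velocity of joint stay between -0.1 and 0.1 rad/s).
It fails at once if the board is dropped or slammed (falls faster than 1.5 rad/s) (velocity of joint board below -1.5 rad/s).
It fails at once if a bystander is moved more than 30 mm (distance of any of mill, oil, bowl, jar, spoon, cookbook from where it was at the start of the episode above 0.03 m).
It also fails if it takes over 72 s, if anything falls off the work surface, if the arm or the gripper's body presses on something with over 40 N, if the wrist force passes 120 N, or if a joint passes its speed limit or range.

### The arm

A 6-joint arm with a two-finger parallel gripper is mounted at the origin on the work surface. World frame = base frame: x ahead of the robot, y to its left, z up, the work surface at z = 0. Lengths are in m, angles in rad, forces in N, time in s.
With the tool pointing down it reaches from about 0.325 to 0.9 m from the base axis. Payload 6.1 kg.
Tool frame: the origin (TCP) lies on the centre line of the jaws, within the pads' length; the fingertips stand arm.tips_ahead ahead of it and the grasp point (between the pads) lies 5 mm behind it (arm.tips_ahead is the distance from the TCP to the fingertips, in m); z points along the fingers, y is the line along which they close (so a half turn about z gives the same grasp; the last joint's range is limited). The gripper opens to 87 mm and grips with 3 to 60 N. Pads are 19 mm wide; open, the fingers measure 117 mm over their backs; the gripper's body (75 mm by 190 mm) begins 51 mm behind the grasp point.
Start: joints at [1.068, 0.22, 1.526, -0, 1.395, -0.126], TCP at [0.23, 0.581, 0.237] pointing down, gripper open.
Joint ranges: [-2.98, 2.98], [-0.91, 2.08], [0.09, 2.57], [-1.24, 4.39], [0.2, 2.65], [-2.68, 2.68]. Speed limits (rad/s): [2.57, 2.57, 3.01, 3.14, 3.14, 3.14].

### API

Orientations are given as [roll, pitch, yaw] about the fixed x, y, z axes, in that order (R = Rz(yaw) Ry(pitch) Rx(roll)).
In Python, from bench import arm gives the robot as it stands.
- The arm moves only by the shell command python3 inch.py 'ROWS' [FORCE]. ROWS is a JSON list of rows, 1 to 10 of them, each written [[dx, dy, dz], [rx, ry, rz], opening]: dx, dy, dz in parts of the range, where 1.0 means 0.8 m, then a rotation vector rx, ry, rz in a scale on which 1.0 is 2 rad, then the opening from 0.0 (shut) to 1.0 (fully open); each row is the pose to reach, as a shift and turn from the pose commanded when the command began, along the tool's axes at that moment; what a row does not reach only later rows make up. A row lasts 1/12 s, in which the tool goes at most 0.0417 m and 0.125 rad, less where a joint would pass 70% of its speed; a pose out of reach is approached as far as the arm can. The fingers move at their own pace and stop on an object; FORCE is the grip in N (left out, the last holds). Time passes only in rows, so rows that do not move let the fingers close. It prints the time, the measured TCP pose, the force, the opening and the grip force at its end. Input that does not fit is refused with a message, and nothing moves.
- arm.observe(): the state, without advancing time (a new reading comes with each control period).
- arm.camera(name): name is "scene" or "top" or "wrist"; returns the picture (400x640x3 uint8, blue, green, red); there is no depth.
- arm.get_calibration(name): a dict with "intrinsics" (3x3 intrinsics, pixels), "T" (4x4, takes a point from camera to world coordinates). Camera axes: x right, y down, z forward; pixel columns grow to the right and rows downward; lengths in m; the calibration is good to about 2 mm. A picture is of the moment at which its call begins: read the wrist's pose just before it. get_calibration takes no time and is no camera call; for the wrist camera it gives the pose at the moment of the call.
- arm.close_job(): hands the job in; it is judged then, once.
The state is a dict: "time": time; "joints": joint angles; "joint_velocities": joint speeds; "joint_efforts": joint torques, N m; "tcp_pos": TCP position; "eef_rot": TCP orientation; "wrist_force": force on the tool from outside, world axes, zero at the start; "torque": the same for the moment, N m; "opening": opening from 0.0 (shut) to 1.0 (fully open); "gripper_force": force on a finger pad.
Only numpy, scipy, OpenCV 4.12 (cv2) and the standard library are available. Lean on these libraries where they do the work, as an engineer would, in place of code of your own. Each camera call takes 0.05 s, during which the arm holds its last target. There are 200 camera calls.

## Working session

There is one attempt and no reset: what is moved stays moved. The work goes in short steps, Python scripts to look and compute and a shell command to move; the robot and the scene stay as the last step left them, time stands still between calls to the robot, and variables do not carry over. Pictures are saved under pics/ and viewed, at most 12 in all, crops included, and the job is handed in when it is done.

```bash
ls; mkdir -p pics
python3 - <<'E'
from bench import arm
import cv2
o=arm.observe(); print(o, arm.tips_ahead)
for n in ("top","scene"):
    cv2.imwrite(f"pics/{n}0.png",arm.camera(n)); c=arm.get_calibration(n); print(n,c)
E
```

```text
bench.py
inch.py
pics
{'time': 0.0, 'joints': array([ 1.06792530e+00,  2.21190924e-01,  1.52761972e+00, -1.54288697e-05,
        1.39465534e+00, -1.26109374e-01]), 'joint_velocities': array([-1.88951827e-05, -7.95849478e-04, -1.72024163e-03,  1.99737417e-04,
       -4.89008259e-04, -1.24196911e-03]), 'joint_efforts': array([ 5.03084939e-04, -4.94580066e+01, -3.87393272e+01,  6.99825981e-02,
        5.69022156e-02, -2.20907091e-04]), 'tcp_pos': array([0.22967549, 0.58064371, 0.23545446]), 'eef_rot': array([-3.13973229e+00, -2.20554466e-04,  2.76483352e+00]), 'wrist_force': array([-0.11055184, -0.49923   ,  0.52992359]), 'torque': array([-0.04318094,  0.05476347,  0.00016457]), 'gripper_force': 0.0, 'opening': 0.9975425066687963} 0.014
top {'intrinsics': array([[431.85747626,   0.        , 319.33918837],
       [  0.        , 431.85747626, 202.58906922],
       [  0.        ,   0.        ,   1.        ]]), 'T': array([[-0.01504305, -0.99485758,  0.10016036,  0.49150801],
       [-0.99986252,  0.01566571,  0.00543296,  0.04341997],
       [-0.0069741 , -0.10006486, -0.99495647,  1.32766319],
       [ 0.        ,  0.        ,  0.        ,  1.        ]])}
scene {'intrinsics': array([[514.39316721,   0.        , 315.04302789],
       [  0.        , 514.39316721, 189.22652707],
       [  0.        ,   0.        ,   1.        ]]), 'T': array([[-0.83695663,  0.43467621, -0.33250593,  1.04539913],
       [ 0.54711422,  0.67903559, -0.48946572,  0.67946042],
       [ 0.01302426, -0.59158031, -0.80614087,  1.1468061 ],
       [ 0.        ,  0.        ,  0.        ,  1.        ]])}
```

View pics/top0.png

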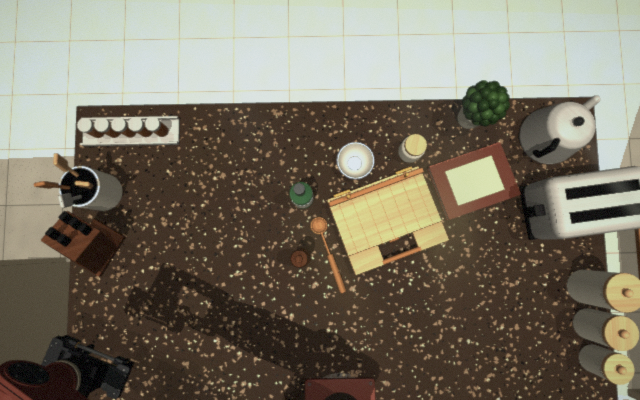

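View pics/scene0.png

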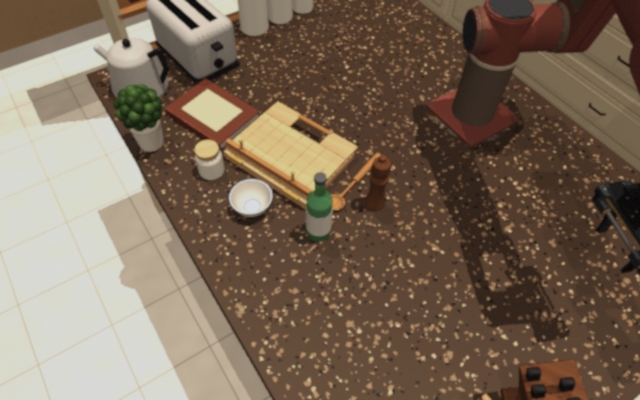

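The top view shows the stand at about (388,220), turned about 19°, with the hand hole at about (400,248) on the robot side. I'll measure it precisely with a mask.

```bash
cat > h.py <<'E'
import numpy as np, cv2
from bench import arm
from scipy.spatial.transform import Rotation as R
def ray(n,uv,z,c=None):
    c=c or arm.get_calibration(n); T=c["T"]; d=T[:3,:3]@np.linalg.solve(c["intrinsics"],[*uv,1.]); o=T[:3,3]
    return o+d*(z-o[2])/d[2]
def proj(n,p,c=None):
    c=c or arm.get_calibration(n); T=c["T"]; q=T[:3,:3].T@(np.asarray(p)-T[:3,3]); q=c["intrinsics"]@q; return q[:2]/q[2]
E
python3 - <<'E'
from h import *
im=cv2.imread("pics/top0.png"); hsv=cv2.cvtColor(im,cv2.COLOR_BGR2HSV)
print(hsv[230,360],hsv[215,400],hsv[255,430 if 0 else 365],hsv[183,380],hsv[250,390],hsv[180,475])
m=cv2.inRange(hsv,(12,60,130),(32,200,255)); roi=np.zeros_like(m); roi[160:290,322:450]=1; m=m*roi
m=cv2.morphologyEx(m,cv2.MORPH_OPEN,np.ones((3,3)))
cs,_=cv2.findContours(m,cv2.RETR_EXTERNAL,cv2.CHAIN_APPROX_NONE); c=max(cs,key=cv2.contourArea)
r=cv2.minAreaRect(c); b=cv2.boxPoints(r); print(r,b)
P=[ray("top",p,.046) for p in b]; print(np.round(P,3))
big=cv2.resize(im[150:290,310:460],None,fx=5,fy=4.2*5/4.2/1.2 if 0 else 4.2,interpolation=cv2.INTER_CUBIC)
big=cv2.resize(im[150:290,310:470],None,fx=4,fy=4,interpolation=cv2.INTER_CUBIC)
cv2.drawContours(big,[((b-[310,150])*4).astype(int)],0,(0,0,255),1)
cv2.imwrite("pics/crop0.png",big)
E
```

```text
[ 26  92 219] [ 19 113 217] [ 22 101 217] [ 13 142 187] [ 13 104  66] [ 36  53 225]
((387.48101806640625, 218.8618621826172), (83.18631744384766, 102.13423156738281), 69.64676666259766) [[325.1358  197.62701]
 [420.89343 162.10403]
 [449.82623 240.09671]
 [354.0686  275.6197 ]]
[[ 0.635  0.033  0.046]
 [ 0.738 -0.257  0.046]
 [ 0.503 -0.333  0.046]
 [ 0.404 -0.048  0.046]]
```

View pics/crop0.png

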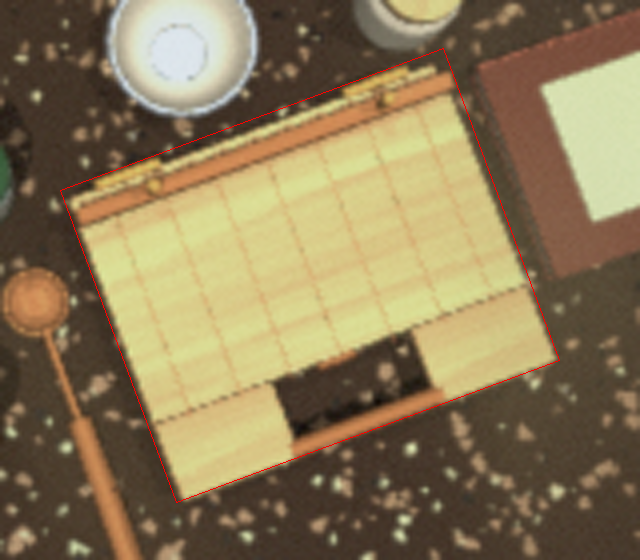

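The crop shows the front board corners at about crop (177,502) and (556,361), the brown rail from (295,449) to (443,395), and the stay's end at (336,358) below the hole.

Run:
```python
from h import *
f=lambda u,v:((u+.5)/4-.5+310,(v+.5)/4-.5+150)
A=ray("top",f(178,501),.045); B=ray("top",f(556,361),.045)
a=ray("top",f(294,449),.041); b=ray("top",f(443,394),.041)
st=ray("top",f(336,359),.020)
print("front",A,B,np.linalg.norm(A-B),"rail",a,b,np.linalg.norm(a-b),(a+b)/2,"stayend",st)
for p,q in((A,B),(a,b)):
    d=p-q; print("yaw",np.degrees(np.arctan2(-d[0],d[1])))
# rail in the scene view
im=cv2.imread("pics/scene0.png"); y=np.arctan2(-(A-B)[0],(A-B)[1])
X=np.array([np.cos(y),np.sin(y),0]);Y=np.array([-X[1],X[0],0]); M=(a+b)/2
H=(A+B)/2+X*.228; print("hinge from front",H,"from rail",M+X*.221)
for s in (-.055,.055):
    cv2.circle(im,tuple(np.int32(proj("scene",M+Y*s))),1,(0,0,255),-1)
for s in (-.148,.148): cv2.circle(im,tuple(np.int32(proj("scene",(A+B)/2+Y*s))),1,(255,0,255),-1)
cv2.imwrite("pics/sc1.png",cv2.resize(im[80:230,190:390],None,fx=4,fy=4,interpolation=cv2.INTER_CUBIC))
```

```text
front [ 0.40588327 -0.0484247   0.045     ] [ 0.50395908 -0.32969579  0.045     ] 0.2978796605796464 rail [ 0.44227419 -0.13510207  0.041     ] [ 0.48095695 -0.24637708  0.041     ] 0.11780697785290059 [ 0.46161557 -0.19073957  0.041     ] stayend [ 0.50820724 -0.17163051  0.02      ]
yaw 19.223043251194035
yaw 19.169092919331653
hinge from front [ 0.67020881 -0.11399206  0.045     ] from rail [ 0.6702935  -0.11797611  0.041     ]
```

View pics/sc1.png

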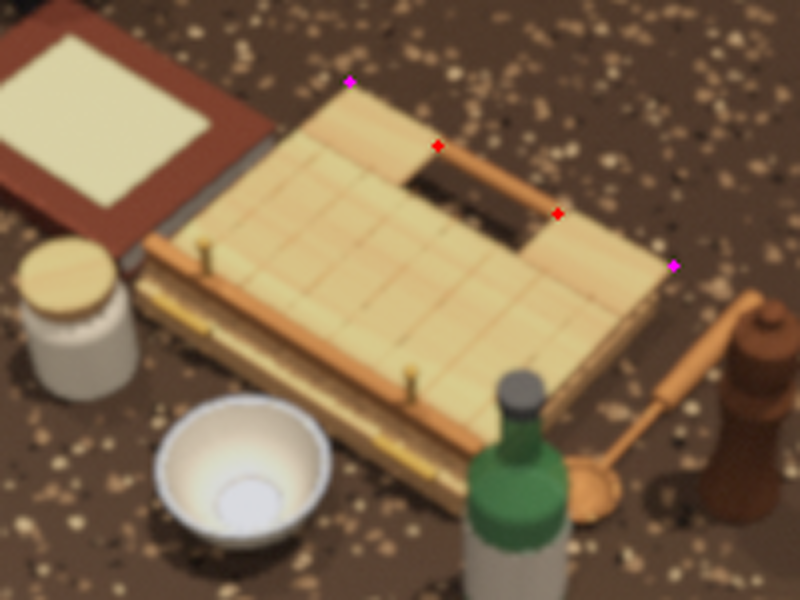

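The scene overlay agrees: the projected rail ends sit on the rail and the corners on the board. Handle ≈ (0.462,-0.190,0.041), yaw ≈ 19.2°.

```bash
cat >> h.py <<'E'
yaw=np.radians(19.2); X=np.array([np.cos(yaw),np.sin(yaw),0]); Y=np.array([-X[1],X[0],0]); Z=np.array([0,0,1.])
H=np.array([.670,-.1165,.036])
def handle(t): return H+X*(-.221*np.cos(t)+.005*np.sin(t))+Z*(.221*np.sin(t)+.005*np.cos(t))
def staygrip(t,r=.088): return H-X*.065-Z*.022+X*(-r*np.cos(t))+Z*r*np.sin(t)
def togo(p,yw=None):
    "tool-axis shift (and z turn) from measured pose to TCP p"
    o=arm.observe(); r=R.from_euler("xyz",o["eef_rot"]); d=r.inv().apply(np.asarray(p)-o["tcp_pos"])
    rv=None if yw is None else (r.inv()*R.from_euler("xyz",[np.pi,0,yw])).as_rotvec()
    print("shift",np.round(d,4),"turn",None if rv is None else np.round(rv,4))
E
python3 - <<'E'
from h import *
g=handle(0)-Z*.005; print(g); togo(g+Z*(.31-g[2]),np.radians(109.2))
E
```

```text
[ 0.46129282 -0.18917953  0.036     ]
shift [-0.4986 -0.6308 -0.0735] turn [-1.70e-03  5.00e-04  8.59e-01]
```

The manual's scale: shifts go in shares of 0.8 m and turns go in shares of 2 rad. Converting my numbers, -0.315 m / 0.8 = -0.3938, -0.25 m / 0.8 = -0.3125, 0.859 rad / 2 = 0.4295.

```bash
python3 inch.py '[[[0, 0, -0.05], [0, 0, 0], 1], [[0, 0, -0.0919], [0, 0, 0.05], 1], [[-0.3125, -0.3938, -0.0919], [0, 0, 0.4295], 0.5], [[-0.3125, -0.3938, -0.0919], [0, 0, 0.4295], 0.5], [[-0.3125, -0.3938, -0.0919], [0, 0, 0.4295], 0.5], [[-0.3125, -0.3938, -0.0919], [0, 0, 0.4295], 0.5], [[-0.3125, -0.3938, -0.0919], [0, 0, 0.4295], 0.5], [[-0.3125, -0.3938, -0.0919], [0, 0, 0.4295], 0.5], [[-0.3125, -0.3938, -0.0919], [0, 0, 0.4295], 0.5], [[-0.3125, -0.3938, -0.0919], [0, 0, 0.4295], 0.5]]'
python3 inch.py '[[[0, 0, 0], [0, 0, 0], 0.5], [[0, 0, 0], [0, 0, 0], 0.5], [[0, 0, 0], [0, 0, 0], 0.5]]'
python3 - <<'E'
from h import *
g=handle(0)-Z*.005; togo(g+Z*(.31-g[2]),np.radians(109.2))
E
```

```text
time: 0.93
tcp_pos: [0.3263, 0.2602, 0.3097]
eef_rot: [-3.141, 0.0, 1.905]
wrist_force: [1.9, -0.4, -0.1]
opening: 0.525
gripper_force: 0.0
time: 1.18
tcp_pos: [0.3266, 0.2621, 0.31]
eef_rot: [-3.142, -0.001, 1.904]
wrist_force: [-0.3, 0.6, 0.9]
opening: 0.501
gripper_force: 0.0
shift [-4.705e-01 -2.050e-02 -3.000e-04] turn [-0.     -0.0006 -0.0014]
```

Converted, -0.4 m / 0.8 = -0.5, -0.0174 m / 0.8 = -0.0218.

```bash
python3 inch.py '[[[-0.5, -0.0218, 0], [0, 0, 0], 0.5], [[-0.5, -0.0218, 0], [0, 0, 0], 0.5], [[-0.5, -0.0218, 0], [0, 0, 0], 0.5], [[-0.5, -0.0218, 0], [0, 0, 0], 0.5], [[-0.5, -0.0218, 0], [0, 0, 0], 0.5], [[-0.5, -0.0218, 0], [0, 0, 0], 0.5], [[-0.5, -0.0218, 0], [0, 0, 0], 0.5], [[-0.5, -0.0218, 0], [0, 0, 0], 0.5], [[-0.5, -0.0218, 0], [0, 0, 0], 0.5], [[-0.5, -0.0218, 0], [0, 0, 0], 0.5]]' | tail -2
python3 inch.py '[[[-0.0438, -0.0019, 0], [0, 0, 0], 0.5], [[-0.0881, -0.0038, 0], [0, 0, 0], 0.5], [[-0.0881, -0.0038, 0.0375], [0, 0, 0], 0.5], [[-0.0881, -0.0038, 0.0875], [0, 0, 0], 0.5], [[-0.0881, -0.0038, 0.1375], [0, 0, 0], 0.5], [[-0.0881, -0.0038, 0.1875], [0, 0, 0], 0.5], [[-0.0881, -0.0038, 0.225], [0, 0, 0], 0.5], [[-0.0881, -0.0038, 0.225], [0, 0, 0], 0.5], [[-0.0881, -0.0038, 0.225], [0, 0, 0], 0.5]]'
python3 - <<'E'
from h import *
togo(handle(0)-Z*.005,np.radians(109.2))
c=arm.get_calibration("wrist"); im=arm.camera("wrist")
for s in(-.055,.055):
    q=proj("wrist",handle(0)+Y*s,c); print(q); cv2.circle(im,tuple(np.int32(q)),2,(0,0,255),-1)
cv2.imwrite("pics/w1.png",im)
E
```

```text
opening: 0.5
gripper_force: 0.0
time: 2.77
tcp_pos: [0.4616, -0.1867, 0.1284]
eef_rot: [-3.139, -0.004, 1.908]
wrist_force: [0.4, 0.9, 1.4]
opening: 0.499
gripper_force: 0.0
shift [-0.0026 -0.0008  0.0924] turn [-0.0029 -0.004   0.0025]
[314.16679025 282.06135381]
[314.34822829 131.88838855]
```

View pics/w1.png

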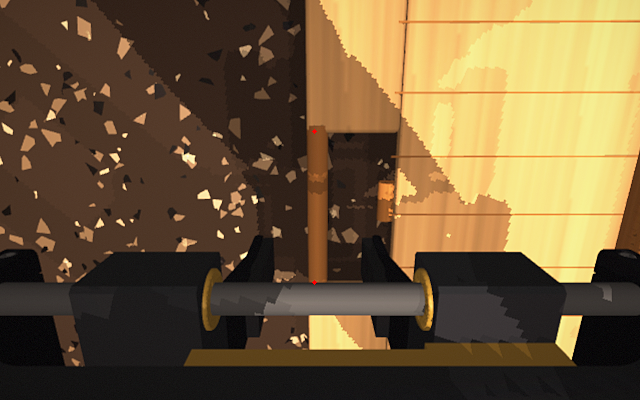

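The wrist view shows the rail centre at column 318 against 314 predicted, so it is about 2.5 mm farther along +X. The stay's end shows at (386,201). I'll shift the model and descend.

Converted, 0.0924 m / 0.8 = 0.1155, -0.0026 m / 0.8 = -0.0033.

```bash
sed -i 's/^H=.*/H=np.array([.670,-.1165,.036])+.0025*X/' h.py
python3 inch.py '[[[-0.0033, 0.0021, 0.0375], [0, 0, 0], 0.5], [[-0.0033, 0.0021, 0.075], [0, 0, 0], 0.5], [[-0.0033, 0.0021, 0.1], [0, 0, 0], 0.5], [[-0.0033, 0.0021, 0.1155], [0, 0, 0], 0.5], [[-0.0033, 0.0021, 0.1155], [0, 0, 0], 0.5], [[-0.0033, 0.0021, 0.1155], [0, 0, 0], 0.5]]'
python3 inch.py '[[[0, 0, 0], [0, 0, 0], 0.1], [[0, 0, 0], [0, 0, 0], 0.1], [[0, 0, 0], [0, 0, 0], 0.1], [[0, 0, 0], [0, 0, 0], 0.1], [[0, 0, 0], [0, 0, 0], 0.1], [[0, 0, 0], [0, 0, 0], 0.1]]' 15
python3 - <<'E'
from h import *
for t in np.arange(0,1.83,.1):
    d=handle(t)-handle(0); print(round(t,2),np.round([d@X,-d[2]],3))
print(arm.observe()["tcp_pos"]-handle(0))
E
```

```text
time: 3.32
tcp_pos: [0.4664, -0.1914, 0.0398]
eef_rot: [3.14, 0.002, 1.907]
wrist_force: [0.7, -1.1, -1.0]
opening: 0.505
gripper_force: 0.0
time: 3.82
tcp_pos: [0.4631, -0.1917, 0.038]
eef_rot: [-3.138, 0.0, 1.907]
wrist_force: [-6.4, -2.4, 9.0]
opening: 0.15
gripper_force: 15.0
0.0 [ 0. -0.]
0.1 [ 0.002 -0.022]
0.2 [ 0.005 -0.044]
0.3 [ 0.011 -0.065]
0.4 [ 0.019 -0.086]
0.5 [ 0.029 -0.105]
0.6 [ 0.041 -0.124]
0.7 [ 0.055 -0.141]
0.8 [ 0.071 -0.157]
0.9 [ 0.088 -0.171]
1.0 [ 0.106 -0.184]
1.1 [ 0.125 -0.194]
1.2 [ 0.146 -0.203]
1.3 [ 0.167 -0.209]
1.4 [ 0.188 -0.214]
1.5 [ 0.21  -0.216]
1.6 [ 0.232 -0.216]
1.7 [ 0.254 -0.214]
1.8 [ 0.276 -0.209]
[-0.00054949 -0.00329484 -0.00295373]
```

Converted, -0.124 m / 0.8 = -0.155, -0.105 m / 0.8 = -0.1313.

```bash
python3 inch.py '[[[0, 0.0013, -0.0138], [0, 0, 0], 0.1], [[0, 0.0025, -0.0275], [0, 0, 0], 0.1], [[0, 0.0063, -0.055], [0, 0, 0], 0.1], [[0, 0.0138, -0.0813], [0, 0, 0], 0.1], [[0, 0.0238, -0.1075], [0, 0, 0], 0.1], [[0, 0.0363, -0.1313], [0, 0, 0], 0.1], [[0, 0.0513, -0.155], [0, 0, 0], 0.1], [[0, 0.0513, -0.155], [0, 0, 0], 0.1]]'
python3 - <<'E'
from h import *
o=arm.observe(); d=o["tcp_pos"]-H; print(np.round([d@X,d@Y,d[2]],4),o["wrist_force"]@X,o["wrist_force"]@Y,o["wrist_force"][2]); h=handle(.6)-H; print(h@X,h[2])
E
```

```text
time: 4.48
tcp_pos: [0.5023, -0.1779, 0.1657]
eef_rot: [-3.137, 0.0, 1.906]
wrist_force: [-17.2, -2.4, 10.0]
opening: 0.159
gripper_force: 15.0
[-0.1811 -0.0028  0.1297] -16.995317679917786 3.416336343109082 10.007161513571328
-0.1795759585280637 0.12891266469485121
```

The forces (−17, +10 N) point away from the hinge, so my arc is slightly too tight. I'll ease it outward and go on.

Converted, 0.102 m / 0.8 = 0.1275, -0.002 m / 0.8 = -0.0025.

```bash
python3 inch.py '[[[0, -0.0025, -0.0025], [0, 0, 0], 0.1], [[0, 0.005, -0.0125], [0, 0, 0], 0.1], [[0, 0.0138, -0.0238], [0, 0, 0], 0.1], [[0, 0.0338, -0.0438], [0, 0, 0], 0.1], [[0, 0.055, -0.0613], [0, 0, 0], 0.1], [[0, 0.0775, -0.0775], [0, 0, 0], 0.1], [[0, 0.1013, -0.09], [0, 0, 0], 0.1], [[0, 0.1275, -0.1013], [0, 0, 0], 0.1], [[0, 0.1275, -0.1013], [0, 0, 0], 0.1]]'
python3 - <<'E'
from h import *
o=arm.observe(); d=o["tcp_pos"]-H; print(np.round([d@X,d@Y,d[2]],4),o["wrist_force"]@X,o["wrist_force"]@Y,o["wrist_force"][2]); h=handle(1.2)-H; print(h@X,h[2])
E
```

```text
time: 5.23
tcp_pos: [0.6034, -0.1426, 0.2462]
eef_rot: [3.136, 0.002, 1.907]
wrist_force: [-4.0, -0.6, 10.8]
opening: 0.151
gripper_force: 15.0
[-0.0739 -0.0028  0.2102] -4.004552650962965 0.7474198246223352 10.75568228614082
-0.07542086830950871 0.20779242677114038
```

Converted, 0.13 m / 0.8 = 0.1625, 0.108 m / 0.8 = 0.135.

```bash
python3 inch.py '[[[0, 0.0138, -0.0063], [0, 0, 0], 0.1], [[0, 0.0263, -0.01], [0, 0, 0], 0.1], [[0, 0.0525, -0.0163], [0, 0, 0], 0.1], [[0, 0.08, -0.0188], [0, 0, 0], 0.1], [[0, 0.1075, -0.0188], [0, 0, 0], 0.1], [[0, 0.135, -0.0163], [0, 0, 0], 0.1], [[0, 0.16, -0.0113], [0, 0, 0], 0.1], [[0, 0.1625, -0.01], [0, 0, 0], 0.1]]'
python3 - <<'E'
from h import *
o=arm.observe(); d=o["tcp_pos"]-H; print(np.round([d@X,d@Y,d[2]],4),o["wrist_force"]@X,o["wrist_force"]@Y,o["wrist_force"][2]); h=handle(1.8)-H; print(h@X,h[2])
E
```

```text
time: 5.9
tcp_pos: [0.7255, -0.0997, 0.2509]
eef_rot: [3.138, 0.001, 1.907]
wrist_force: [2.0, -0.1, 6.1]
opening: 0.151
gripper_force: 15.0
[ 0.0554 -0.0024  0.2149] 1.809899572613374 -0.7583577147430461 6.136818918084852
0.055080901081563265 0.2140843159506157
```

Converted, -0.16 m / 0.8 = -0.2, -0.12 m / 0.8 = -0.15, 0.48 rad / 2 = 0.24.

```bash
python3 inch.py '[[[0, 0, 0], [0, 0, 0], 0.5], [[0, 0, 0], [0, 0, 0], 0.5], [[0, 0, 0], [0, 0, 0], 0.5], [[0, 0, -0.0375], [0, 0, 0], 0.5], [[0, 0, -0.0875], [0, 0, 0], 0.5], [[0, 0, -0.125], [0, 0, 0], 0.5], [[0, -0.05, -0.125], [0, 0, 0.06], 0.8], [[0, -0.1, -0.125], [0, 0, 0.12], 0.8], [[0, -0.15, -0.125], [0, 0, 0.18], 0.8], [[0, -0.2, -0.125], [0, 0, 0.24], 0.8]]'
python3 inch.py '[[[0, 0, 0], [0, 0, 0.06], 0.8], [[0, 0, 0], [0, 0, 0.12], 0.8], [[0, 0, 0], [0, 0, 0.18], 0.8], [[0, 0, 0], [0, 0, 0.24], 0.8], [[0, 0, 0], [0, 0, 0.3], 0.8], [[0, 0, 0], [0, 0, 0.36], 0.8], [[0, 0, 0], [0, 0, 0.42], 0.8], [[0, 0, 0], [0, 0, 0.48], 0.8], [[0, 0, 0], [0, 0, 0.54], 0.8], [[0, 0, 0], [0, 0, 0.545], 0.8]]' | tail -5
python3 - <<'E'
from h import *
p=staygrip(0); print(p); togo(p+Z*(.2-p[2]),yaw); o=arm.observe(); print(o["joints"])
c=arm.get_calibration("top"); im=arm.camera("top")
cv2.imwrite("pics/t2.png",cv2.resize(im[140:290,300:460],None,fx=4,fy=4))
c=arm.get_calibration("wrist"); im=arm.camera("wrist"); print(c["T"].round(3))
for r in (.11,.088): 
    for s in(-.015,.015):cv2.circle(im,tuple(np.int32(proj("wrist",staygrip(0,r)+Y*s+Z*.006,c))),2,(255,0,255),-1)
cv2.imwrite("pics/w2.png",im)
E
```

```text
time: 6.73
tcp_pos: [0.5688, -0.1539, 0.35]
eef_rot: [-3.141, -0.0, 1.42]
wrist_force: [-0.1, -0.9, 0.3]
opening: 0.715
gripper_force: 0.0
tcp_pos: [0.5704, -0.1537, 0.3504]
eef_rot: [-3.141, 0.001, 0.331]
wrist_force: [-0.4, 0.2, -0.3]
opening: 0.798
gripper_force: 0.0
[ 0.52787136 -0.16599443  0.014     ]
shift [-0.0441 -0.0021  0.1504] turn [-0.0006  0.0006 -0.0043]
[-3.96672657e-01  9.04045881e-02  1.46130491e+00  9.80967448e-05
  1.59070973e+00  8.43303442e-01]
[[ 0.331 -0.904 -0.271  0.646]
 [-0.944 -0.317 -0.095 -0.128]
 [-0.     0.287 -0.958  0.498]
 [ 0.     0.     0.     1.   ]]
```

View pics/w2.png

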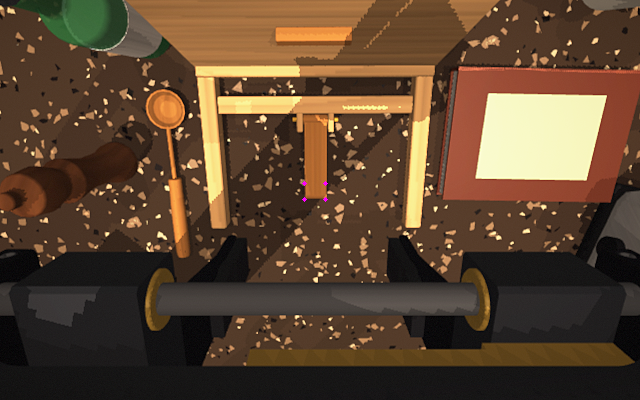

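The board leans back with its cleat at (313,36). The stay lies at columns 305–326 with its end at row 199, on the prediction. Going down to it.

Converted, 0.329 m / 0.8 = 0.4113, -0.044 m / 0.8 = -0.055.

```bash
python3 inch.py '[[[-0.025, -0.0013, 0.0438], [0, 0, 0], 0.8], [[-0.055, -0.0025, 0.0875], [0, 0, 0], 0.8], [[-0.055, -0.0025, 0.1375], [0, 0, 0], 0.8], [[-0.055, -0.0025, 0.1875], [0, 0, 0], 0.8], [[-0.055, -0.0025, 0.2375], [0, 0, 0], 0.8], [[-0.055, -0.0025, 0.2875], [0, 0, 0], 0.8], [[-0.055, -0.0025, 0.3375], [0, 0, 0], 0.8], [[-0.055, -0.0025, 0.375], [0, 0, 0], 0.8], [[-0.055, -0.0025, 0.4], [0, 0, 0], 0.8], [[-0.055, -0.0025, 0.4113], [0, 0, 0], 0.8]]' | sed -n 2,4p
python3 inch.py '[[[0, 0, 0], [0, 0, 0], 0.8], [[0, 0, 0.0025], [0, 0, 0], 0.25], [[0, 0, 0.0025], [0, 0, 0], 0.25], [[0, 0, 0.0025], [0, 0, 0], 0.25], [[0, 0, 0.0025], [0, 0, 0], 0.25], [[0, 0, 0.0025], [0, 0, 0], 0.25], [[0, 0, 0.0025], [0, 0, 0], 0.25]]' 5
python3 - <<'E'
from h import *
g=lambda t:staygrip(t)
for t in np.arange(0,1.86,.15):
    d=g(t)-g(0); print(round(t,2),np.round([d@X,-d[2]],3))
d=arm.observe()["tcp_pos"]-g(0); print(d@X,d@Y,d[2])
E
```

```text
tcp_pos: [0.5261, -0.165, 0.0178]
eef_rot: [-3.137, 0.005, 0.339]
wrist_force: [-0.8, 0.4, 0.8]
time: 9.08
tcp_pos: [0.5295, -0.1665, 0.0205]
eef_rot: [3.141, -0.001, 0.336]
wrist_force: [-0.4, 0.4, -0.2]
opening: 0.432
gripper_force: 0.0
0.0 [ 0. -0.]
0.15 [ 0.001 -0.013]
0.3 [ 0.004 -0.026]
0.45 [ 0.009 -0.038]
0.6 [ 0.015 -0.05 ]
0.75 [ 0.024 -0.06 ]
0.9 [ 0.033 -0.069]
1.05 [ 0.044 -0.076]
1.2 [ 0.056 -0.082]
1.35 [ 0.069 -0.086]
1.5 [ 0.082 -0.088]
1.65 [ 0.095 -0.088]
1.8 [ 0.108 -0.086]
0.0013487342505979826 -0.0010101182441065379 0.0064706904044968434
```

Converted, -0.069 m / 0.8 = -0.0863, -0.06 m / 0.8 = -0.075.

```bash
python3 inch.py '[[[0, 0, 0], [0, 0, 0], 0.25], [[0, 0, 0], [0, 0, 0], 0.25], [[0, 0, 0], [0, 0, 0], 0.25]]' | tail -2
python3 inch.py '[[[0.0013, 0, -0.0163], [0, 0, 0], 0.25], [[0.005, 0, -0.0325], [0, 0, 0], 0.25], [[0.0113, 0, -0.0475], [0, 0, 0], 0.25], [[0.0188, 0, -0.0625], [0, 0, 0], 0.25], [[0.03, 0, -0.075], [0, 0, 0], 0.25], [[0.0413, 0, -0.0863], [0, 0, 0], 0.25], [[0.0413, 0, -0.0863], [0, 0, 0], 0.25]]'
```

```text
opening: 0.342
gripper_force: 5.0
time: 9.92
tcp_pos: [0.5622, -0.1538, 0.0914]
eef_rot: [-3.141, -0.003, 0.336]
wrist_force: [-5.9, 8.2, 4.1]
opening: 0.348
gripper_force: 5.0
```

Converted, 0.073 m / 0.8 = 0.0913, 0.062 m / 0.8 = 0.0775.

```bash
python3 inch.py '[[[0.0138, 0, -0.0088], [0, 0, 0], 0.25], [[0.0288, 0, -0.0163], [0, 0, 0], 0.25], [[0.045, 0, -0.0213], [0, 0, 0], 0.25], [[0.0613, 0, -0.0238], [0, 0, 0], 0.25], [[0.0775, 0, -0.0238], [0, 0, 0], 0.25], [[0.0913, 0, -0.0213], [0, 0, 0], 0.25], [[0.0913, 0, -0.0213], [0, 0, 0], 0.25]]'
python3 - <<'E'
from h import *
c=arm.get_calibration("scene"); im=arm.camera("scene")
for t in (1.6,1.8):
  for s in(-.015,.015):
    cv2.circle(im,tuple(np.int32(proj("scene",staygrip(t,.11)+Y*s))),1,(255,0,255) if t<1.7 else (0,0,255),-1)
cv2.imwrite("pics/s3.png",cv2.resize(im[50:230,190:390],None,fx=3.3,fy=3.3,interpolation=cv2.INTER_CUBIC))
E
```

```text
time: 10.5
tcp_pos: [0.6312, -0.1292, 0.1069]
eef_rot: [-3.141, -0.002, 0.337]
wrist_force: [-0.9, 7.4, 4.3]
opening: 0.344
gripper_force: 5.0
```

View pics/s3.png

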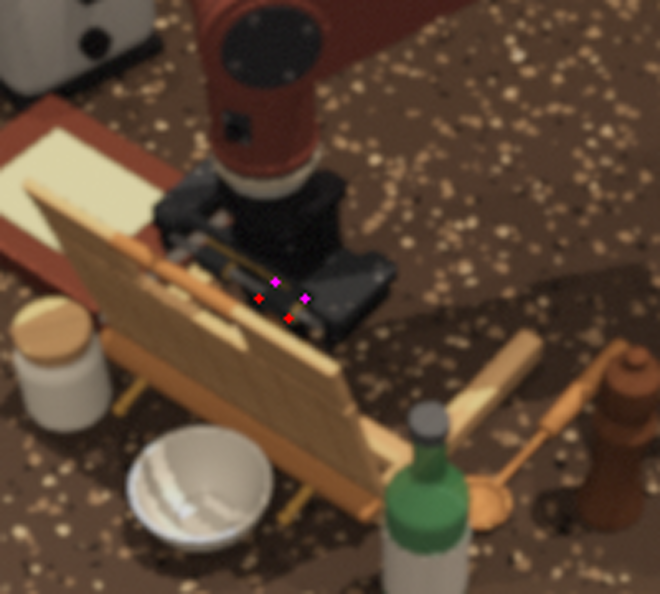

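The board still leans back and the gripper holds the stay behind it, near 1.77 rad by its position. Releasing and rising to look.

Converted, -0.15 m / 0.8 = -0.1875, -0.11 m / 0.8 = -0.1375.

```bash
python3 inch.py '[[[0.0038, 0, 0], [0, 0, 0], 0.25], [[0.0038, 0, 0], [0, 0, 0], 0.8], [[0.0038, 0, 0], [0, 0, 0], 0.8], [[0.0038, 0, 0], [0, 0, 0], 0.8], [[0.0038, 0, 0], [0, 0, 0], 0.8], [[0.0038, 0, -0.0375], [0, 0, 0], 0.8], [[0, 0, -0.0875], [0, 0, 0], 0.8], [[-0.0375, 0, -0.1375], [0, 0, 0], 0.8], [[-0.075, 0, -0.1875], [0, 0, 0], 0.8], [[-0.125, 0, -0.1875], [0, 0, 0], 0.8]]'
python3 inch.py '[[[0, 0, -0.05], [0, 0, -0.05], 0.8], [[0, 0, -0.1], [0, 0, -0.05], 0.6], [[0, 0, -0.1125], [0, 0, -0.05], 0.6], [[0, 0, -0.1125], [0, 0, -0.05], 0.6]]' | sed -n 2,3p
python3 - <<'E'
from h import *
c=arm.get_calibration("wrist"); im=arm.camera("wrist")
for t,col in((1.6,(255,0,255)),(1.8,(0,0,255))):
  for s in(-.015,.015):cv2.circle(im,tuple(np.int32(proj("wrist",staygrip(t,.11)+Y*s,c))),2,col,-1)
for t in (1.83,):
  for s in(-.055,.055):cv2.circle(im,tuple(np.int32(proj("wrist",handle(t)+Y*s,c))),2,(255,255,0),-1)
cv2.imwrite("pics/w3.png",im)
togo(handle(1.83)+Z*.1,np.radians(109.2))
E
```

```text
time: 11.38
tcp_pos: [0.5467, -0.1622, 0.2598]
eef_rot: [3.134, -0.008, 0.337]
wrist_force: [0.1, -1.7, 2.1]
opening: 0.795
gripper_force: 0.0
tcp_pos: [0.5455, -0.1625, 0.3492]
eef_rot: [3.133, -0.007, 0.435]
shift [ 0.1964  0.0178 -0.0012] turn [ 6.8000e-03  5.0000e-04 -1.4711e+00]
```

View pics/w3.png

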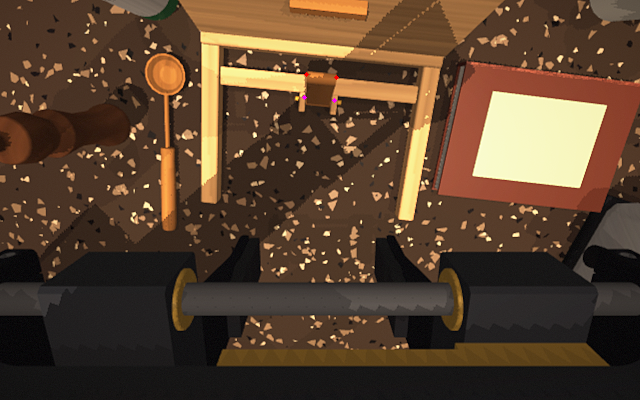

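The stay stands with its end at (320,73), right on the 1.8 rad prediction. Regrasping the rail.

Converted, 0.1964 m / 0.8 = 0.2455, 0.18 m / 0.8 = 0.225, -1.2 rad / 2 = -0.6.

```bash
python3 inch.py '[[[0.025, 0.0025, 0], [0, 0, -0.06], 0.6], [[0.05, 0.005, 0], [0, 0, -0.12], 0.6], [[0.075, 0.0063, 0], [0, 0, -0.18], 0.6], [[0.1, 0.0088, 0], [0, 0, -0.24], 0.6], [[0.125, 0.0113, 0], [0, 0, -0.3], 0.6], [[0.15, 0.0138, 0], [0, 0, -0.36], 0.6], [[0.175, 0.0163, 0], [0, 0, -0.42], 0.6], [[0.2, 0.0175, 0], [0, 0, -0.48], 0.6], [[0.225, 0.02, 0], [0, 0, -0.54], 0.6], [[0.2455, 0.0223, 0], [0, 0, -0.6], 0.6]]' >/dev/null
python3 inch.py '[[[0, 0, 0], [0, 0, -0.06], 0.6], [[0, 0, 0], [0, 0, -0.12], 0.6], [[0, 0, 0], [0, 0, -0.1355], 0.6], [[0, 0, 0], [0, 0, -0.1355], 0.6]]' |sed -n 1,3p
python3 - <<'E'
from h import *
togo(handle(1.83),np.radians(109.2))
c=arm.get_calibration("wrist"); im=arm.camera("wrist")
for s in(-.055,.055):cv2.circle(im,tuple(np.int32(proj("wrist",handle(1.83)+Y*s,c))),2,(255,0,255),-1)
cv2.imwrite("pics/w4.png",im)
E
```

```text
time: 12.93
tcp_pos: [0.7292, -0.0943, 0.3405]
eef_rot: [-3.139, -0.002, 1.908]
shift [-0.0017  0.001   0.0921] turn [-0.0028 -0.0015  0.0019]
```

View pics/w4.png

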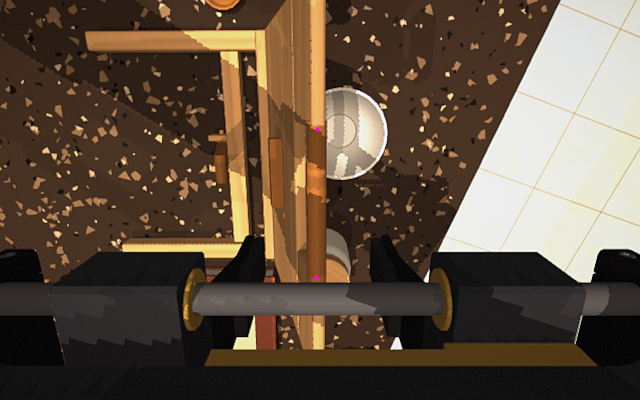

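The rail (columns 307–326) is where predicted (317), between the open fingers. Descending and closing.

Converted, 0.094 m / 0.8 = 0.1175, 0.001 m / 0.8 = 0.0013.

```bash
python3 inch.py '[[[-0.0025, 0.0013, 0.0375], [0, 0, 0], 0.6], [[-0.0025, 0.0013, 0.075], [0, 0, 0], 0.6], [[-0.0025, 0.0013, 0.1], [0, 0, 0], 0.6], [[-0.0025, 0.0013, 0.1175], [0, 0, 0], 0.6], [[-0.0025, 0.0013, 0.1175], [0, 0, 0], 0.6]]' | sed -n 2,4p
python3 inch.py '[[[0, 0, 0], [0, 0, 0], 0.1], [[0, 0, 0], [0, 0, 0], 0.1], [[0, 0, 0], [0, 0, 0], 0.1], [[0, 0, 0], [0, 0, 0], 0.1], [[0, 0, 0], [0, 0, 0], 0.1], [[0, 0, 0], [0, 0, 0], 0.1], [[0, 0, 0], [0, 0, 0], 0.1]]' 15
python3 - <<'E'
from h import *
for t in np.arange(1.83,1.05,-.05):
    d=handle(t)-handle(1.83); print(round(t,2),np.round([d@X,-d[2]],4))
E
```

```text
tcp_pos: [0.7289, -0.0955, 0.2435]
eef_rot: [-3.135, -0.004, 1.906]
wrist_force: [-0.9, -0.2, 0.0]
time: 13.98
tcp_pos: [0.7295, -0.0966, 0.2497]
eef_rot: [-3.138, 0.0, 1.906]
wrist_force: [-12.0, -2.9, 6.7]
opening: 0.164
gripper_force: 6.3
1.83 [ 0. -0.]
1.78 [-0.0107 -0.0028]
1.73 [-0.0215 -0.0051]
1.68 [-0.0324 -0.0068]
1.63 [-0.0434 -0.008 ]
1.58 [-0.0544 -0.0086]
1.53 [-0.0655 -0.0087]
1.48 [-0.0765 -0.0082]
1.43 [-0.0875 -0.0072]
1.38 [-0.0985 -0.0056]
1.33 [-0.1093 -0.0035]
1.28 [-0.1201 -0.0008]
1.23 [-0.1306  0.0024]
1.18 [-0.141   0.0061]
1.13 [-0.1512  0.0103]
1.08 [-0.1612  0.0151]
```

Converted, -0.0875 m / 0.8 = -0.1094, -0.0765 m / 0.8 = -0.0956.

```bash
python3 inch.py '[[[0, -0.0063, -0.0019], [0, 0, 0], 0.1], [[0, -0.0134, -0.0035], [0, 0, 0], 0.1], [[0, -0.0269, -0.0063], [0, 0, 0], 0.1], [[0, -0.0405, -0.0088], [0, 0, 0], 0.1], [[0, -0.0543, -0.01], [0, 0, 0], 0.1], [[0, -0.068, -0.0108], [0, 0, 0], 0.1], [[0, -0.0819, -0.0109], [0, 0, 0], 0.1], [[0, -0.0956, -0.0103], [0, 0, 0], 0.1], [[0, -0.1094, -0.009], [0, 0, 0], 0.1], [[0, -0.1094, -0.009], [0, 0, 0], 0.1]]'
python3 - <<'E'
from h import *
o=arm.observe(); d=o["tcp_pos"]-H; print(np.round([d@X,d@Y,d[2]],4),o["wrist_force"]@X,o["wrist_force"][2]); h=handle(1.43)-H; print(h@X,h[2])
E
```

```text
time: 14.82
tcp_pos: [0.6472, -0.1253, 0.2569]
eef_rot: [3.141, 0.0, 1.906]
wrist_force: [0.7, 0.6, 2.1]
opening: 0.153
gripper_force: 15.0
[-0.0269 -0.0008  0.2209] 0.9056891662774138 2.105630761967994
-0.026062762090442924 0.21951476586375
```

Converted, -0.0483 m / 0.8 = -0.0604, -0.0431 m / 0.8 = -0.0539.

```bash
python3 inch.py '[[[0, -0.0063, 0.0009], [0, 0, 0], 0.1], [[0, -0.0138, 0.002], [0, 0, 0], 0.1], [[0, -0.0206, 0.0033], [0, 0, 0], 0.1], [[0, -0.0273, 0.0046], [0, 0, 0], 0.1], [[0, -0.034, 0.0063], [0, 0, 0], 0.1], [[0, -0.0408, 0.008], [0, 0, 0], 0.1], [[0, -0.0474, 0.01], [0, 0, 0], 0.1], [[0, -0.0539, 0.012], [0, 0, 0], 0.1], [[0, -0.0604, 0.0143], [0, 0, 0], 0.1], [[0, -0.0604, 0.0143], [0, 0, 0], 0.1]]'
python3 - <<'E'
from h import *
o=arm.observe(); d=o["tcp_pos"]-H; print(np.round([d@X,d@Y,d[2]],4),o["wrist_force"]@X,o["wrist_force"][2]); h=handle(1.205)-H; print(h@X,h[2])
E
```

```text
time: 15.65
tcp_pos: [0.6016, -0.1413, 0.2442]
eef_rot: [-3.14, -0.0, 1.906]
wrist_force: [-1.0, -1.8, 1.8]
opening: 0.156
gripper_force: 15.0
[-0.0753 -0.0009  0.2082] -1.5022662988115085 1.812823358315752
-0.07438096774576666 0.20816693214149842
```

Converted, -0.0154 m / 0.8 = -0.0193, 0.0061 m / 0.8 = 0.0076.

```bash
python3 inch.py '[[[0, -0.0038, 0.0013], [0, 0, 0], 0.1], [[0, -0.0075, 0.0025], [0, 0, 0], 0.1], [[0, -0.0113, 0.0043], [0, 0, 0], 0.1], [[0, -0.015, 0.0059], [0, 0, 0], 0.1], [[0, -0.0193, 0.0076], [0, 0, 0], 0.1], [[0, -0.0193, 0.0076], [0, 0, 0], 0.1]]'
python3 inch.py '[[[0, -0.0025, 0.0013], [0, 0, 0], 0.1], [[0, -0.005, 0.0024], [0, 0, 0], 0.1], [[0, -0.005, 0.0024], [0, 0, 0], 0.1]]'
python3 - <<'E'
from h import *
o=arm.observe(); d=o["tcp_pos"]-H; print(np.round([d@X,d@Y,d[2]],4),o["wrist_force"]@X,o["wrist_force"][2])
for t in(1.15,1.13,1.11): h=handle(t)-H; print(t,h@X,h[2])
E
```

```text
time: 16.15
tcp_pos: [0.5875, -0.1461, 0.2382]
eef_rot: [-3.141, -0.0, 1.906]
wrist_force: [1.0, -2.0, -0.0]
opening: 0.152
gripper_force: 15.0
time: 16.4
tcp_pos: [0.5851, -0.147, 0.2371]
eef_rot: [3.14, 0.0, 1.907]
wrist_force: [4.1, -2.7, -0.0]
opening: 0.154
gripper_force: 15.0
[-0.0927 -0.0008  0.2011] 3.023101415830135 -0.04454039860016851
1.15 -0.08571190473409618 0.20376326800199593
1.13 -0.08976975660567067 0.2020083928923713
1.11 -0.09379170177151692 0.20017271711899906
```

Converted, -0.004 m / 0.8 = -0.005, -0.002 m / 0.8 = -0.0025.

```bash
python3 inch.py '[[[0, -0.0025, 0.0013], [0, 0, 0], 0.1], [[0, -0.005, 0.0024], [0, 0, 0], 0.1], [[0, -0.005, 0.0024], [0, 0, 0], 0.1], [[0, -0.005, 0.0024], [0, 0, 0], 0.1]]'
python3 - <<'E'
from h import *
o=arm.observe(); d=o["tcp_pos"]-H; print(np.round([d@X,d@Y,d[2]],4),o["wrist_force"]@X,o["wrist_force"][2])
im=arm.camera("top"); cv2.imwrite("pics/t5.png",cv2.resize(im[150:290,310:460],None,fx=4,fy=4,interpolation=cv2.INTER_CUBIC))
E
```

```text
time: 16.73
tcp_pos: [0.5838, -0.1474, 0.2366]
eef_rot: [3.134, 0.002, 1.907]
wrist_force: [11.7, 0.7, 2.3]
opening: 0.157
gripper_force: 15.0
[-0.0941 -0.0008  0.2006] 11.291354092001358 2.2841175794161654
```

It stops against the stay at about 1.11–1.13 rad. I'll ease off the preload and open just a little, so the fingers would still catch the rail.

Converted, 0.003 m / 0.8 = 0.0038, 0.002 m / 0.8 = 0.0025.

```bash
python3 inch.py '[[[0, 0.0025, -0.0013], [0, 0, 0], 0.1], [[0, 0.0038, -0.0016], [0, 0, 0], 0.1], [[0, 0.0038, -0.0016], [0, 0, 0], 0.18], [[0, 0.0038, -0.0016], [0, 0, 0], 0.22], [[0, 0.0038, -0.0016], [0, 0, 0], 0.27], [[0, 0.0038, -0.0016], [0, 0, 0], 0.27], [[0, 0.0038, -0.0016], [0, 0, 0], 0.27], [[0, 0.0038, -0.0016], [0, 0, 0], 0.27]]'
python3 - <<'E'
from h import *
o=arm.observe(); d=o["tcp_pos"]-H; print(np.round([d@X,d@Y,d[2]],4))
im=arm.camera("wrist"); c=arm.get_calibration("wrist")
for t,col in((1.13,(255,0,255)),(1.06,(0,0,255))):
  for s in(-.055,.055):cv2.circle(im,tuple(np.int32(proj("wrist",handle(t)+Y*s,c))),2,col,-1)
cv2.imwrite("pics/w5.png",im)
E
```

```text
time: 17.45
tcp_pos: [0.583, -0.1472, 0.2357]
eef_rot: [-3.14, -0.001, 1.907]
wrist_force: [-0.2, 0.3, -0.0]
opening: 0.27
gripper_force: 0.0
[-0.0948 -0.0004  0.1997]
```

View pics/w5.png

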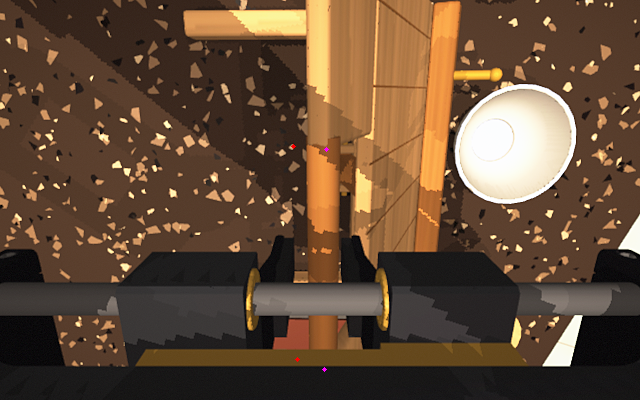

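The rail is centred near column 324, against 325 predicted for 1.13 rad, with gaps to both fingers and no force, so the board is propped. Opening and retreating.

The manual's scale: shifts go in shares of 0.8 m and turns go in shares of 2 rad. Converting my numbers, -0.11 m / 0.8 = -0.1375, -0.08 m / 0.8 = -0.1.

```bash
python3 inch.py '[[[0, 0.0038, 0], [0, 0, 0], 0.4], [[0, 0.0038, 0], [0, 0, 0], 0.5], [[0, 0.0038, 0], [0, 0, 0], 0.5], [[0, 0.0038, -0.0188], [0, 0, 0], 0.5], [[0, 0.0038, -0.05], [0, 0, 0], 0.5], [[0, 0.0038, -0.1], [0, 0, 0], 0.5], [[0, -0.0375, -0.1375], [0, 0, 0], 0.5], [[0, -0.0875, -0.1375], [0, 0, 0], 0.5], [[0, -0.1375, -0.1375], [0, 0, 0], 0.5], [[0, -0.1375, -0.1375], [0, 0, 0], 0.5]]' | sed -n 2,4p
python3 - <<'E'
from h import *
im=arm.camera("wrist"); c=arm.get_calibration("wrist"); im2=arm.camera("top")
for t,col in((1.13,(255,0,255)),(1.06,(0,0,255))):
  for s in(-.055,.055):
    cv2.circle(im,tuple(np.int32(proj("wrist",handle(t)+Y*s,c))),2,col,-1)
    cv2.circle(im2,tuple(np.int32(proj("top",handle(t)+Y*s))),1,col,-1)
v=np.hstack([cv2.resize(im,(480,300)),cv2.resize(im2[150:290,310:459],(319,300),interpolation=cv2.INTER_CUBIC)])
cv2.imwrite("pics/f6.png",v)
E
```

```text
tcp_pos: [0.475, -0.1851, 0.3467]
eef_rot: [-3.139, 0.001, 1.904]
wrist_force: [1.0, 0.0, 0.3]
```

View pics/f6.png

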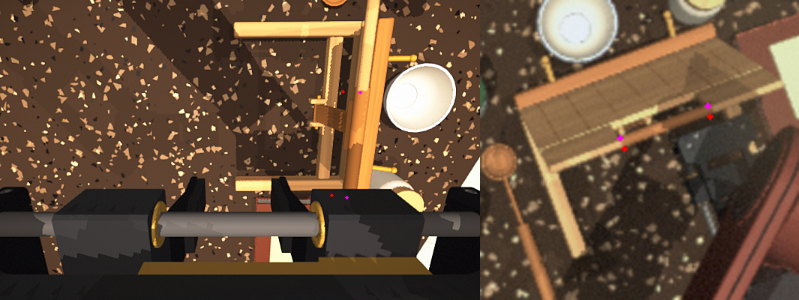

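The board stands by itself near 1.1 rad, with the stay upright behind it at (328,117) in the wrist half. The rail lies between the 1.13 and 1.06 marks in the top half, and the bystanders look untouched.

```bash
python3 inch.py '[[[0, 0, 0], [0, 0, 0], 0.5], [[0, 0, 0], [0, 0, 0], 0.5], [[0, 0, 0], [0, 0, 0], 0.5], [[0, 0, 0], [0, 0, 0], 0.5]]' | head -1
python3 - <<'E'
from h import *
a=arm.camera("wrist").astype(int);b=arm.camera("wrist").astype(int);print(abs(a-b).max())
print(arm.close_job())
E
```

```text
time: 18.77
140
the job is handed in; nothing more can be done
None
```

The cookbook stand is set up and the job is handed in at about 19 s: by the last pictures the board rests by itself at roughly 1.1 rad on the upright stay, with the bystanders apparently unmoved; no verdict was returned, and my last frame comparison did not confirm it was fully still.

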